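# Walk the vial block round against the rail of the chill table

## Task

The heavy blue vial block stands askew on the cold plate of the chill table. Push it round by its corners with your fingertips until one of its long sides lies flush against the black rail along the far edge of the plate, anywhere along the rail's length, then take your hand away. Do not grip or lift the block, leave the four vials untouched in their wells, and do not disturb the dish or the other things on the bench.

Things in the scene. Friction and masses are not known exactly. Their poses are not given: they have to be found in the camera images.
- chill_table: Fixed chill table: white casing 300 (x) x 440 (y) x 60 mm high. On top, 60 mm above its origin, a flat aluminium cold plate without rims (y = -151 to +219 mm); at the -y end a flush control strip, not used. Origin: centre of the underside, on the bench. x points from the front edge (x = -150 mm, nearest the robot) square to the rail, y runs along the rail, z up.
- rail (a point): Middle of the near face of the rail, a straight black bar on the far edge of the cold plate: 370 mm long, 12 thick, 18 high. The point lies at the plate's surface, at x = 120, y = 34 mm from the chill table's origin; axes as the chill table's. With a long side flush, the block's centre lies at x = -46 mm here.
- block: Vial block, blue aluminium: 92 mm along its x, 132 along its y (long sides), 42 high, 0.78 to 0.99 kg, too wide to grip; 4 x 6 wells in the top. Origin: centre of the underside. Starts turned 40 to 90 degrees, either way, from lying along the rail, and 65 mm or more clear of it. Slides at 4 to 10 N; pushed off centre, it turns. Either long side may go to the rail.
- vial1: Glass vial with white cap, 15 mm in diameter, 48 mm tall, 14 g, loose in a well of the block and standing 14 mm above its top (cap top 56 mm above the cold plate). Origin: centre of its underside, 8 mm above the block's underside, at x = -11, y = -31.5 mm in the block's axes.
- vial2: Glass vial with white cap, 15 mm in diameter, 48 mm tall, 14 g, loose in a well of the block and standing 14 mm above its top (cap top 56 mm above the cold plate). Origin: centre of its underside, 8 mm above the block's underside, at x = 11, y = 31.5 mm in the block's axes.
- vial3: Glass vial with white cap, 15 mm in diameter, 48 mm tall, 14 g, loose in a well of the block and standing 14 mm above its top (cap top 56 mm above the cold plate). Origin: centre of its underside, 8 mm above the block's underside, at x = -11, y = 10.5 mm in the block's axes.
- vial4: Glass vial with white cap, 15 mm in diameter, 48 mm tall, 14 g, loose in a well of the block and standing 14 mm above its top (cap top 56 mm above the cold plate). Origin: centre of its underside, 8 mm above the block's underside, at x = 33, y = -10.5 mm in the block's axes.
- dish: Glass Petri dish with insects, 88 mm in diameter, 15 mm high, loose on the cold plate near its front edge at the +y end. Origin: centre of its underside. Not to be disturbed.
- jar: Screw-lid jar of blue and white beads, 72 mm in diameter, 92 mm high, on the bench to the left. Origin: centre of its underside. Not to be disturbed.
- forceps: Steel forceps about 125 mm long, 10 mm high, lying on the bench to the left of the chill table. Origin: at bench level, mid-length. Not to be disturbed.
- pinning_block: Small wooden stepped pinning block, 78 x 30 x 25 mm, on the bench to the right. Origin: centre of its underside. Not to be disturbed.
- slide_box: Green and white slide box, 87 x 177 x 32 mm, on the bench to the right of the chill table. Origin: centre of its underside. Not to be disturbed.
There are look-alikes about, which are no part of the job. Of the things shaped like the block, the blue one is meant.

How it is judged:
By the outcome, as a careful person would: the job done as asked, in the order asked, and still so for the second after the job is handed in, with the robot touching nothing.
It also fails if it takes over 67 s, if anything falls off the work surface, if the arm or the gripper's body presses on something with over 40 N, if the wrist force passes 120 N, or if a joint passes its speed limit or range.

## Robot

A 6-joint arm with a two-finger parallel gripper is mounted at the origin on the work surface. World frame = base frame: x ahead of the robot, y to its left, z up, the work surface at z = 0. Lengths are in m, angles in degrees, forces in N, time in s.
With the tool pointing down it reaches from about 0.35 to 0.85 m from the base axis. Payload 8.1 kg.
Tool frame: the origin (TCP) lies on the front face of the gripper's body, between the roots of the fingers; the fingertips stand 84 mm ahead of it and the grasp point (between the pads) lies 65 mm ahead of it; z points along the fingers, y is the line along which they close (so a half turn about z gives the same grasp; the last joint's range is limited). The gripper opens to 93 mm and grips with 3 to 60 N. Pads are 15 mm wide; open, the fingers measure 128 mm over their backs; the gripper's body (75 mm by 188 mm) begins 65 mm behind the grasp point.
Start: joints at [-77.2, 7.471, 85.268, -0, 87.261, -4.893], TCP at [0.182, -0.572, 0.303] pointing down, gripper open.
Joint ranges: [-169.43, 169.43], [-51.17, 129.36], [1.28, 143.12], [-76.62, 256.62], [0, 156.53], [-152.29, 152.29]. Speed limits (degrees/s): [136.94, 136.94, 159.86, 180, 180, 180].

## Interface

Orientations are given as a 3x3 rotation matrix whose columns are the frame's x, y, z axes.
In Python, from station import telemetry, optics, robot, finder gives the robot as it stands. The module is installed in compiled form; this text tells all that it offers.
- The arm moves only by the shell command python3 -m jog 'ROWS'. ROWS is JSON, a list of rows, each a list of 7 numbers: the closure, from -1 (fully open) to 1 (shut), then the shift along the tool's x, y, z in cm, then the turn, a rotation vector about the tool's x, y, z in degrees. In form: [[gripper, x, y, z, rx, ry, rz], ...]. A call has 1 to 20 rows; each row shifts and turns the commanded pose from where the row before left it, along the tool's axes as they then stand; what a row does not reach is not made up. A row lasts 1/12 s, in which the tool goes at most 41.7 mm and 7.16 degrees, less where a joint would pass 70% of its speed; a pose out of reach is approached as far as the arm can. A call is refused whole if a number of a shift passes 4.17 or a number of a turn 7.16, either way. A call with a gripper value outside its range is refused whole. The fingers move at their own pace and stop on an object; the grip force is fixed at half the most. Time passes only in rows, so rows that do not move let the fingers close. It gives the time, the measured TCP pose, the force, the opening and the grip force at its end, in the units of the state.
- telemetry.get_obs(): the state, without advancing time (a new reading comes with each control period).
- optics.capture(name): name is "scene" or "side" or "wrist"; returns a dict with "img" (480x640x3 uint8, red, green, blue), "vfov" (degrees; the focal length in pixels is half the picture's height over the tangent of half this angle, whatever the lens; pixels are square), "cx", "cy" (the principal point, pixels), "origin" and "orientation" of the camera in the world; the wrist camera has in their place "mount" (4x4, takes a point from camera to tool coordinates, whose origin is the TCP and whose axes are the flange's). Camera axes: x right, y down, z forward; pixel columns grow to the right and rows downward; lengths in m; the calibration is good to about 2 mm. A picture is of the moment at which its call begins: read the wrist's pose just before it. There is no depth.
- robot.sign_off(): hands the job in; it is judged then, once.
Trained networks look in a picture, given as the dict that the camera call returned (one of the last four; its "shot" number tells which), for a name from the list of things; names that differ only in an ending like _2 or _b are one class to them, and where a whole thing is asked for, a point or a joint stands for the part that bears it (a point fixed in the world has none). Each returns a list of dicts, best first, with "p" (0 to 1); they miss things now and then, are a little off and sometimes report something else, mostly with a low value. They report only what shows in the picture. A call takes as long as a camera call. They do not tell look-alikes from the thing itself.
- finder.find_in(label, picture): "point" ([x, y, z] in m, in world coordinates, good to about 4 mm: the middle of the surface that is visible of it).
- finder.trace(label, picture): "region" (480x640 bool, what is visible of it).
- finder.place_of(label, picture): "point" ([x, y, z] in m, in world coordinates, good to about 4 mm: a listed point, or the origin of a listed thing).
The state is a dict: "time": time; "joints": joint angles; "joint_velocities": joint speeds; "joint_efforts": joint torques, N m; "eef_pos": TCP position; "tool_rot": TCP orientation; "force": force on the tool from outside, world axes, zero at the start; "ft_torque": the same for the moment, N m; "grip_width": finger opening in m; "finger_force": force on a finger pad.
Only numpy, scipy, OpenCV 4.12 (cv2) and the standard library are available. Lean on these libraries where they do the work, as an engineer would, in place of code of your own. Each camera call takes 0.05 s, during which the arm holds its last target. There are 200 camera calls.

## Working session

There is one attempt and no reset: what is moved stays moved. The work goes in short steps, Python scripts to look and compute and a shell command to move; the robot and the scene stay as the last step left them, time stands still between calls to the robot, and variables do not carry over. Pictures are saved under pics/ and viewed, at most 10 in all, crops included, and the job is handed in when it is done.

```bash
mkdir -p pics; python3 - <<'E'
from station import telemetry, optics, robot, finder
import cv2,numpy as np
o=telemetry.get_obs();print(o['time'],o['eef_pos'],o['tool_rot'],o['grip_width'])
for n in ['scene','side']:
    c=optics.capture(n);cv2.imwrite(f'pics/{n}0.png',c['img'][:,:,::-1])
    print(n,c['vfov'],c['origin'],np.round(c['orientation'],3).tolist())
    for l in ['chill_table','rail','block','vial1','vial2','vial3','vial4','dish','jar']:
        for r in finder.place_of(l,c)[:4]: print(l,round(r['p'],2),np.round(r['point'],3))
E
```

```text
0.0 [ 0.1822679  -0.57119483  0.30167178] [[ 9.52700165e-01  3.03911540e-01 -4.14830134e-04]
 [ 3.03911779e-01 -9.52698406e-01  1.83770071e-03]
 [ 1.63290444e-04 -1.87684953e-03 -9.99998225e-01]] 0.0931925831907862
scene 48.46730676326676 [1.32097575 0.34266595 0.90057626] [[-0.37, 0.633, -0.679], [0.929, 0.261, -0.263], [0.01, -0.729, -0.685]]
chill_table 0.93 [ 0.567 -0.021 -0.002]
chill_table 0.42 [ 0.462  0.446 -0.   ]
rail 0.55 [ 0.692 -0.003  0.059]
block 0.96 [ 0.769 -0.382  0.001]
block 0.94 [ 0.526 -0.041  0.061]
block 0.85 [ 0.271  0.237 -0.   ]
block 0.63 [ 0.261 -0.227 -0.   ]
vial1 0.53 [ 0.56  -0.042  0.068]
vial1 0.48 [ 0.496 -0.045  0.067]
vial1 0.44 [ 0.531 -0.002  0.066]
vial1 0.43 [ 0.525 -0.051  0.064]
vial2 0.53 [ 0.56  -0.042  0.068]
vial2 0.48 [ 0.496 -0.045  0.067]
vial2 0.44 [ 0.531 -0.002  0.066]
vial2 0.43 [ 0.525 -0.051  0.064]
vial3 0.53 [ 0.56  -0.042  0.068]
vial3 0.48 [ 0.496 -0.045  0.067]
vial3 0.44 [ 0.531 -0.002  0.066]
vial3 0.43 [ 0.525 -0.051  0.064]
vial4 0.53 [ 0.56  -0.042  0.068]
vial4 0.48 [ 0.496 -0.045  0.067]
vial4 0.44 [ 0.531 -0.002  0
[... 342 characters left out ...]
 0.67 [ 0.257 -0.224  0.002]
block 0.31 [ 0.463  0.444 -0.002]
vial1 0.71 [ 0.567 -0.018 -0.001]
vial1 0.61 [ 0.559 -0.045  0.066]
vial1 0.53 [ 0.492 -0.034  0.067]
vial1 0.51 [ 0.526 -0.006  0.063]
vial2 0.71 [ 0.567 -0.018 -0.001]
vial2 0.61 [ 0.559 -0.045  0.066]
vial2 0.53 [ 0.492 -0.034  0.067]
vial2 0.51 [ 0.526 -0.006  0.063]
vial3 0.71 [ 0.567 -0.018 -0.001]
vial3 0.61 [ 0.559 -0.045  0.066]
vial3 0.53 [ 0.492 -0.034  0.067]
vial3 0.51 [ 0.526 -0.006  0.063]
vial4 0.71 [ 0.567 -0.018 -0.001]
vial4 0.61 [ 0.559 -0.045  0.066]
vial4 0.53 [ 0.492 -0.034  0.067]
vial4 0.51 [ 0.526 -0.006  0.063]
dish 0.7 [0.514 0.156 0.058]
dish 0.28 [ 0.525 -0.036  0.06 ]
jar 0.91 [ 0.462  0.447 -0.001]
```

View pics/scene0.png

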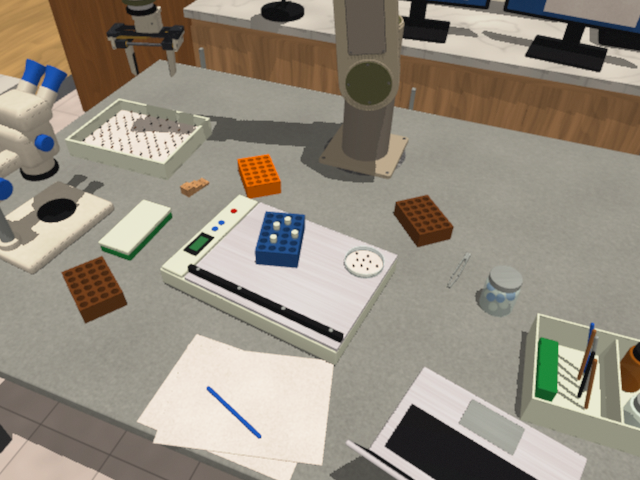

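View pics/side0.png

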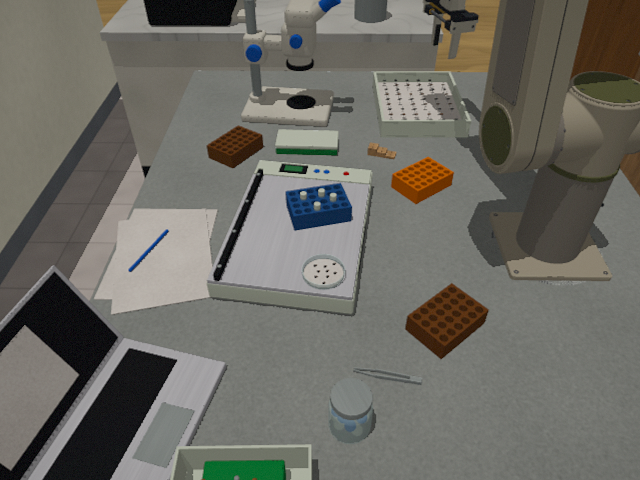

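The four things shaped like the block, by scene pixels, are blue (281,238), orange (259,175), brown (423,219) and brown (94,288). The blue one, on the cold plate with four white-capped vials, fits the description. The dish is at (364,262) and the rail runs from (190,268) to (342,335). I'll confirm the block in a crop and fit poses from the silhouettes.

```bash
cat > h.py <<'E'
from station import telemetry, optics, robot, finder
import cv2,numpy as np
from scipy.optimize import minimize
def proj(c,P):
    R=np.array(c['orientation']);q=(np.asarray(P)-c['origin'])@R
    f=240/np.tan(np.radians(c['vfov']/2));return np.c_[c['cx']+f*q[:,0]/q[:,2],c['cy']+f*q[:,1]/q[:,2]]
def world(p,loc):
    a=np.radians(p[2]);R=np.array([[np.cos(a),-np.sin(a)],[np.sin(a),np.cos(a)]])
    loc=np.asarray(loc,float);return np.c_[loc[:,:2]@R.T+p[:2],loc[:,2]]
def box(sx,sy,z0,z1): return [[a*sx/2,b*sy/2,z] for a in(-1,1) for b in(-1,1) for z in(z0,z1)]
def blockmask(c):   # blue pixels near plate, from colour
    h=cv2.cvtColor(c['img'],cv2.COLOR_RGB2HSV)
    return (h[...,0]>100)&(h[...,0]<130)&(h[...,1]>120)&(h[...,2]>30)
def hull(m):
    m=cv2.morphologyEx(m.astype(np.uint8),cv2.MORPH_OPEN,np.ones((2,2)))
    cs,_=cv2.findContours(m,cv2.RETR_EXTERNAL,cv2.CHAIN_APPROX_NONE)
    return cv2.convexHull(max(cs,key=cv2.contourArea)).astype(np.float32)
def iou(A,B):
    i,_=cv2.intersectConvexConvex(A,B);return i/(cv2.contourArea(A)+cv2.contourArea(B)-i)
def fit(obs,loc,p0s):
    def cost(p):
        W=world(p,loc);return -sum(iou(H,cv2.convexHull(proj(c,W).astype(np.float32))) for c,H in obs)/len(obs)
    best=None
    for p0 in p0s:
        r=minimize(cost,p0,method='Nelder-Mead',options=dict(initial_simplex=np.array(p0)+np.array([[0,0,0],[.01,0,0],[0,.01,0],[0,0,8]]),xatol=1e-5,fatol=1e-6))
        if best is None or r.fun<best.fun: best=r
    return best.x,-best.fun
def look(label='block',cams=('scene','side')):
    out=[]
    for n in cams:
        c=optics.capture(n)
        r=[x for x in finder.trace(label,c)]
        out.append((c,r))
    return out
E
python3 - <<'E'
from h import *
obs=[];tob=[]
for n in('scene','side'):
    c=optics.capture(n);b=proj(c,[[.525,-.04,.08]])[0]
    ms=[r['region'] for r in finder.trace('block',c)];m=[m for m in ms if m[int(b[1])-8:int(b[1])+8,int(b[0])-8:int(b[0])+8].mean()>.3]
    bm=blockmask(c);yy,xx=np.mgrid[:480,:640];bm&=(abs(xx-b[0])<60)&(abs(yy-b[1])<60)
    print(n,b,[x.sum() for x in m],bm.sum())
    obs.append((c,hull(bm)));
    t=finder.trace('chill_table',c)[0]['region'];tob.append((c,hull(t)))
    u=c['img'][int(b[1])-60:int(b[1])+60,int(b[0])-70:int(b[0])+70];cv2.imwrite(f'pics/crop_{n}.png',cv2.resize(u[:,:,::-1],None,fx=3,fy=3))
print('block',fit(obs,box(.092,.132,.06,.102),[[.525,-.04,a] for a in(0,45,90,135)]))
for o in obs: print(fit([o],box(.092,.132,.06,.102),[[.525,-.04,a] for a in(0,45,90,135)]))
T=box(.3,.44,0,.06)+[[x,y,.078] for x in(.12,.132) for y in(-.151,.219)]
print('table',fit(tob,T,[[.567,-.02,a] for a in(-10,0,10)]))
for o in tob: print(fit([o],T,[[.567,-.02,0]]))
a=np.hstack([cv2.imread('pics/crop_scene.png'),cv2.imread('pics/crop_side.png')]);cv2.imwrite('pics/crops.png',cv2.resize(a,(800,343)))
E
```

```text
scene [279.47893596 237.33673857] [np.int64(2156)] 1932
side [317.93314657 205.65488509] [] 2085
block (array([ 5.25605647e-01, -3.42575210e-02,  1.07145097e+02]), np.float64(0.9232217244702652))
(array([ 5.28157551e-01, -3.34488846e-02,  1.07517411e+02]), np.float64(0.9361963970157396))
(array([ 5.22518090e-01, -3.49622237e-02,  1.02092891e+02]), np.float64(0.946703273431033))
table (array([ 0.56665946, -0.01882896, -8.00769201]), np.float64(0.9546742292399801))
(array([ 0.56827854, -0.01769664, -7.99405912]), np.float64(0.9581949398091721))
(array([ 0.56409905, -0.02710072, -8.08692372]), np.float64(0.9723982740010684))
```

View pics/crops.png

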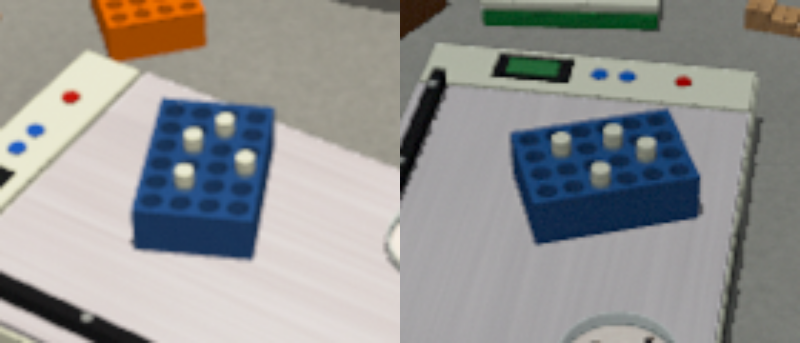

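The crops confirm the blue block with its four vials. I'll back-project the top-face corners and the rail ends to tighten the angles.

```bash
cat >> h.py <<'E'
def back(c,px,z):
    f=240/np.tan(np.radians(c['vfov']/2));px=np.asarray(px,float)
    d=np.c_[(px[:,0]-c['cx'])/f,(px[:,1]-c['cy'])/f,np.ones(len(px))]@np.array(c['orientation']).T
    o=np.array(c['origin']);return o+d*((z-o[2])/d[:,2])[:,None]
E
python3 - <<'E'
from h import *
k=2.857
for n,o,p in(('scene',(209,177),[(163,99),(274,107),(256,214),(135,206)]),('side',(247,145),[(112,131),(268,110),(299,175),(132,200)])):
    c=optics.capture(n);w=back(c,np.array(p)/k+o,.102)[:,:2]
    print(n,np.round(w,4).tolist(),w.mean(0))
    for i in range(4):
        d=w[(i+1)%4]-w[i];print(np.hypot(*d).round(4),np.degrees(np.arctan2(d[1],d[0])).round(1))
    # rail: dark pixels within world strip near the rail top
    g=c['img'].max(2);yy,xx=np.mgrid[:480,:640]
    W=back(c,np.c_[xx.ravel(),yy.ravel()],.078)
    a=np.radians(-8);L=(W[:,:2]-[.5665,-.019])@np.array([[np.cos(a),-np.sin(a)],[np.sin(a),np.cos(a)]])
    m=(g.ravel()<45)&(abs(L[:,0]-.126)<.03)&(L[:,1]>-.16)&(L[:,1]<.225)
    P=W[m][:,:2];vx,vy,x0,y0=cv2.fitLine(P.astype(np.float32),cv2.DIST_HUBER,0,.01,.01).ravel()
    print('rail',m.sum(),np.degrees(np.arctan2(vy,vx)),x0,y0,'ends',np.percentile(P[:,1],[1,99]))
    ph=finder.trace('dish',c);print('dish',[(r['p'],np.round(r['point'],3)) for r in finder.place_of('dish',c)])
E
```

```text
scene [[0.4785, -0.0942], [0.4534, -0.0073], [0.5725, 0.0267], [0.5991, -0.0606]] [ 0.52586796 -0.03384242]
0.0904 106.1
0.1238 15.9
0.0913 -73.0
0.1252 -164.5
rail 1244 81.90812 0.7094186 0.011945219 ends [-0.17744552  0.17838435]
dish [(0.79, array([0.513, 0.156, 0.061]))]
side [[0.598, -0.0656], [0.4728, -0.0954], [0.4498, -0.0117], [0.5772, 0.0202]] [ 0.52447113 -0.03813452]
0.1288 -166.6
0.0868 105.3
0.1313 14.0
0.0882 -76.4
rail 708 81.95273 0.6981227 0.026041685 ends [-0.17700698  0.18343105]
dish [(0.61, array([0.512, 0.155, 0.06 ]))]
```

```bash
python3 -m jog '[[-1,2.74,-2.66,0,0,0,0],[-1,2.74,-2.66,0,0,0,0],[-1,2.74,-2.66,0,0,0,0],[-1,2.74,-2.66,0,0,0,0],[-1,2.74,-2.66,0,0,0,0],[-1,2.74,-2.66,0,0,0,0],[-1,2.74,-2.66,0,0,0,0],[-1,2.74,-2.66,0,0,0,0],[-1,2.74,-2.66,0,0,0,0],[-1,2.74,-2.66,0,0,0,0],[-1,2.74,-2.66,0,0,0,0],[-1,2.74,-2.66,0,0,0,0],[-1,2.74,-2.66,0,0,0,0],[-1,2.74,-2.66,0,0,0,0],[-1,2.74,-2.66,0,0,0,0],[-1,2.74,-2.66,0,0,0,0],[-1,2.74,-2.66,0,0,0,0],[-1,2.74,-2.66,0,0,0,0],[-1,0,0,0,0,0,0]]'
python3 -m jog '[[-1,0,0,0,0,0,-6.7],[-1,0,0,0,0,0,-6.7],[-1,0,0,0,0,0,-6.7],[-1,0,0,0,0,0,-6.7],[-1,0,0,0,0,0,-6.7],[-1,0,0,0,0,0,-6.7],[-1,0,0,0,0,0,-6.7],[-1,0,0,0,0,0,-6.7],[-1,0,0,0,0,0,-6.7],[-1,0,0,0,0,0,-6.7],[-1,0,0,0,0,0,-6.7],[-1,0,0,0,0,0,-6.7],[-1,0,0,0,0,0,-6.7],[-1,0,0,0,0,0,0],[-1,0,0,0,0,0,0]]'
python3 - <<'E'
from h import *
o=telemetry.get_obs();R=np.array(o['tool_rot']);p=np.array(o['eef_pos'])
print(p,np.degrees(np.arctan2(R[1,0],R[0,0])),o['joints'],o['grip_width'],'shift cm',(np.array([.506,.035,.158])-p)@R*100)
E
```

```text
time: 3.18
eef_pos: [0.5084, 0.0398, 0.3026]
tool_rot: [[0.951, 0.308, 0.001], [0.308, -0.951, 0.002], [0.002, -0.002, -1.0]]
force: [0.2, 1.0, 0.2]
grip_width: 0.0923
finger_force: 0.0
time: 4.43
eef_pos: [0.5067, 0.0343, 0.3028]
tool_rot: [[-0.252, 0.968, 0.0], [0.968, 0.252, -0.0], [-0.0, 0.0, -1.0]]
force: [0.2, -0.1, -0.5]
grip_width: 0.093
finger_force: 0.0
[0.50667251 0.03425174 0.30279445] 104.57408680253435 [-1.91784093e+00 -6.93124015e+00  9.97094715e+01 -2.14086471e-03
  8.72176812e+01 -1.64918240e+01] 0.0930417842395377 shift cm [ 0.09015236 -0.04709567 14.47943742]
```

```bash
python3 -m jog '[[-1,0.1,0,2.4,0,0,0],[-1,0,0,2.4,0,0,0],[-1,0,0,2.4,0,0,0],[-1,0,0,2.4,0,0,0],[-1,0,0,2.4,0,0,0],[-1,0,0,2.4,0,0,0],[-1,0,0,0,0,0,0]]'
python3 - <<'E'
from h import *
c=optics.capture('side');cv2.imwrite('pics/side1.png',cv2.resize(c['img'][120:330,180:420,::-1],None,fx=3,fy=2.8))
E
```

```text
time: 5.02
eef_pos: [0.5033, 0.0354, 0.1536]
tool_rot: [[-0.251, 0.968, -0.008], [0.968, 0.251, 0.0], [0.002, -0.008, -1.0]]
force: [-0.5, 0.2, -0.6]
grip_width: 0.093
finger_force: 0.0
```

View pics/side1.png

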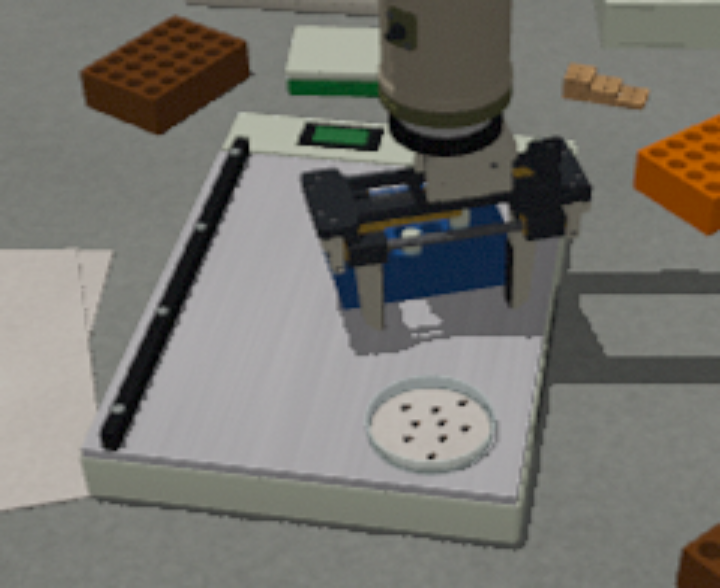

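Both fingertips, at about (372,320) and (515,300), stand parallel to the block's near long side with a small gap and clear of the dish. Next I'll close up gently.

```bash
python3 -m jog '[[-1,-0.4,0,0,0,0,0],[-1,-0.4,0,0,0,0,0],[-1,-0.3,0,0,0,0,0],[-1,-0.3,0,0,0,0,0],[-1,-0.3,0,0,0,0,0],[-1,0,0,0,0,0,0]]'
python3 -m jog '[[-1,-0.3,0,0,0,0,0],[-1,-0.3,0,0,0,0,0],[-1,0,0,0,0,0,0]]'
```

```text
time: 5.57
eef_pos: [0.5114, 0.0183, 0.1595]
tool_rot: [[-0.255, 0.967, 0.001], [0.967, 0.255, -0.0], [-0.001, 0.001, -1.0]]
force: [-0.9, 0.5, -0.2]
grip_width: 0.0927
finger_force: 0.0
time: 5.82
eef_pos: [0.5125, 0.0135, 0.159]
tool_rot: [[-0.255, 0.967, 0.0], [0.967, 0.255, 0.001], [0.001, 0.0, -1.0]]
force: [-0.5, 3.3, 2.1]
grip_width: 0.0931
finger_force: 1.9
```

```bash
python3 -m jog '[[-1,-0.34,-0.33,0,0,0,-3.5],[-1,-0.34,-0.33,0,0,0,-3.5],[-1,-0.34,-0.33,0,0,0,-3.5],[-1,-0.34,-0.33,0,0,0,-3.5],[-1,-0.34,-0.33,0,0,0,-3.5],[-1,-0.34,-0.33,0,0,0,-3.5],[-1,-0.34,-0.33,0,0,0,-3.5],[-1,-0.34,-0.33,0,0,0,-3.5],[-1,-0.34,-0.33,0,0,0,-3.5],[-1,0,0,0,0,0,0]]'
python3 - <<'E'
from h import *
c=optics.capture('side');cv2.imwrite('pics/side2.png',cv2.resize(c['img'][120:330,180:420,::-1],None,fx=3,fy=2.8))
E
```

```text
time: 6.65
eef_pos: [0.5005, -0.0272, 0.1589]
tool_rot: [[-0.726, 0.688, -0.002], [0.688, 0.726, 0.001], [0.002, -0.0, -1.0]]
force: [-6.0, 3.4, 4.9]
grip_width: 0.0931
finger_force: 3.4
```

View pics/side2.png

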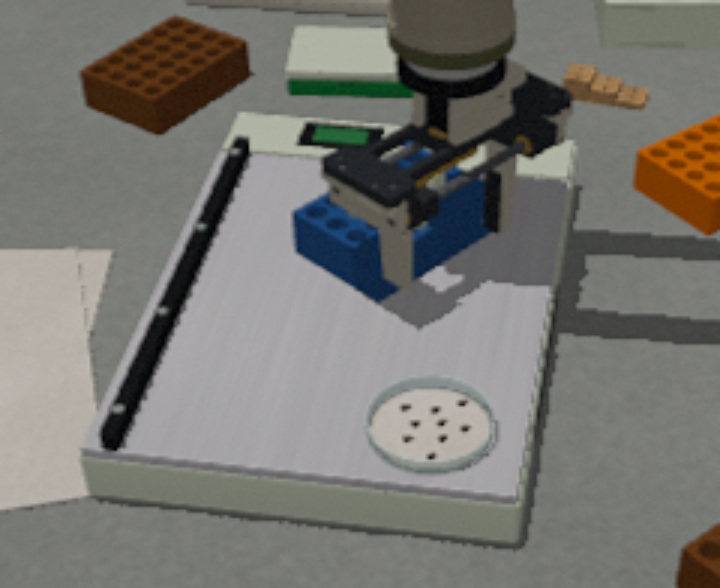

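The block turns with the hand, both tips on its long side, the nearer corner at (380,298). I'll finish the turn.

```bash
python3 -m jog '[[-1,-0.34,-0.33,0,0,0,-3.5],[-1,-0.34,-0.33,0,0,0,-3.5],[-1,-0.34,-0.33,0,0,0,-3.5],[-1,-0.34,-0.33,0,0,0,-3.5],[-1,-0.34,-0.33,0,0,0,-3.5],[-1,-0.34,-0.33,0,0,0,-3.5],[-1,-0.34,-0.33,0,0,0,-3.5],[-1,-0.34,-0.33,0,0,0,-3.5],[-1,-0.34,-0.33,0,0,0,-3.5],[-1,-0.34,-0.33,0,0,0,-3.5],[-1,-0.3,0,0,0,0,0],[-1,0,0,0,0,0,0]]'
python3 - <<'E'
from h import *
o=telemetry.get_obs();R=np.array(o['tool_rot']);print(np.degrees(np.arctan2(R[1,0],R[0,0])),o['eef_pos'])
c=optics.capture('side');cv2.imwrite('pics/side3.png',cv2.resize(c['img'][120:330,180:420,::-1],None,fx=3,fy=2.8))
E
```

```text
time: 7.7
eef_pos: [0.5174, -0.0725, 0.1586]
tool_rot: [[-0.989, 0.151, -0.004], [0.151, 0.989, 0.0], [0.004, -0.0, -1.0]]
force: [-7.7, 0.2, 6.2]
grip_width: 0.0929
finger_force: 4.0
171.32030123926177 [ 0.51736727 -0.07248473  0.1586206 ]
```

View pics/side3.png

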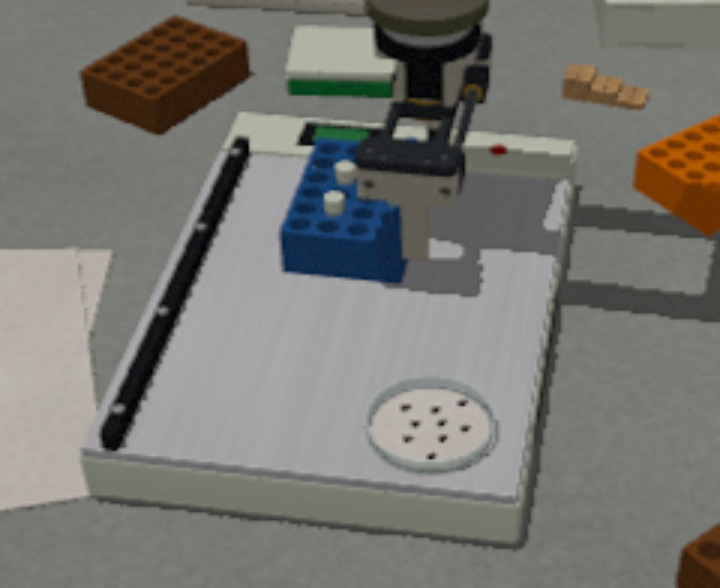

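The block is now parallel to the rail, with both tips behind it and about 60 mm of gap. Next I'll push straight in.

```bash
python3 -m jog '[[-1,-0.4,0,0,0,0,-0.6],[-1,-0.4,0,0,0,0,0],[-1,-0.4,0,0,0,0,0],[-1,-0.4,0,0,0,0,0],[-1,-0.4,0,0,0,0,0],[-1,-0.4,0,0,0,0,0],[-1,-0.4,0,0,0,0,0],[-1,-0.4,0,0,0,0,0],[-1,-0.4,0,0,0,0,0],[-1,-0.4,0,0,0,0,0],[-1,-0.4,0,0,0,0,0],[-1,-0.4,0,0,0,0,0],[-1,-0.3,0,0,0,0,0],[-1,0,0,0,0,0,0]]'
for i in 1; do python3 -m jog '[[-1,-0.2,0,0,0,0,0],[-1,-0.2,0,0,0,0,0],[-1,0,0,0,0,0,0]]'; done
```

```text
time: 8.92
eef_pos: [0.568, -0.0796, 0.1584]
tool_rot: [[-0.99, 0.141, -0.004], [0.141, 0.99, 0.0], [0.004, -0.0, -1.0]]
force: [-6.5, 1.1, 4.5]
grip_width: 0.0929
finger_force: 3.3
time: 9.17
eef_pos: [0.5716, -0.0801, 0.1584]
tool_rot: [[-0.99, 0.141, -0.004], [0.141, 0.99, 0.0], [0.004, -0.0, -1.0]]
force: [-8.2, 0.4, 6.2]
grip_width: 0.093
finger_force: 4.4
```

```bash
python3 -m jog '[[-1,-0.15,0,0,0,0,0],[-1,-0.15,0,0,0,0,0],[-1,0,0,0,0,0,0]]'
python3 -m jog '[[-1,-0.15,0,0,0,0,0],[-1,-0.1,0,0,0,0,0],[-1,0,0,0,0,0,0]]'
```

```text
time: 9.42
eef_pos: [0.5744, -0.0805, 0.1584]
tool_rot: [[-0.99, 0.141, -0.004], [0.141, 0.99, 0.0], [0.004, -0.0, -1.0]]
force: [-9.1, 1.6, 6.1]
grip_width: 0.0929
finger_force: 4.8
time: 9.67
eef_pos: [0.5768, -0.0808, 0.1584]
tool_rot: [[-0.99, 0.141, -0.004], [0.141, 0.99, 0.0], [0.004, -0.0, -1.0]]
force: [-10.2, 1.5, 6.8]
grip_width: 0.093
finger_force: 5.0
```

```bash
python3 -m jog '[[-1,-0.1,0,0,0,0,0],[-1,-0.1,0,0,0,0,0],[-1,0,0,0,0,0,0]]'
python3 - <<'E'
from h import *
c=optics.capture('side');d=optics.capture('scene')
a=cv2.resize(c['img'][150:300,200:350],None,fx=2.6,fy=2.6);b=cv2.resize(d['img'][170:320,180:330],None,fx=2.6,fy=2.6)
cv2.imwrite('pics/both4.png',np.hstack([a,b])[:,:,::-1])
E
```

```text
time: 9.92
eef_pos: [0.5788, -0.0811, 0.1584]
tool_rot: [[-0.99, 0.141, -0.005], [0.141, 0.99, 0.0], [0.005, -0.0, -1.0]]
force: [-10.9, 1.5, 6.1]
grip_width: 0.0934
finger_force: 5.1
```

View pics/both4.png

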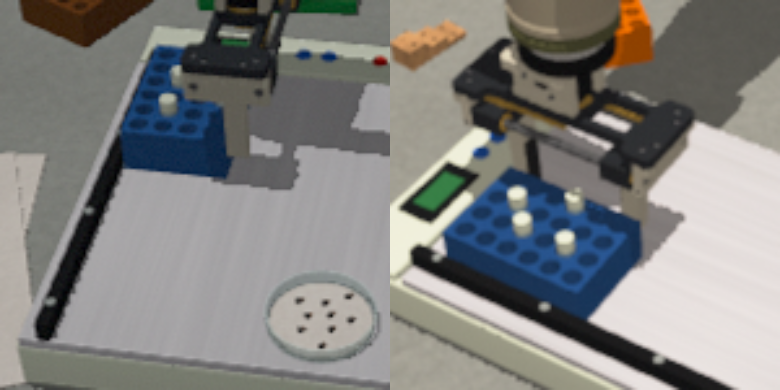

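The block stands almost at the rail, well within its length, and all four vials are upright. I'll creep on until the force steps up.

```bash
for i in 1; do python3 -m jog '[[-1,-0.1,0,0,0,0,0],[-1,-0.1,0,0,0,0,0],[-1,0,0,0,0,0,0]]' | grep -E 'eef|^force'; python3 -m jog '[[-1,-0.1,0,0,0,0,0],[-1,0,0,0,0,0,0]]'| grep -E 'eef|^force'; done
```

```text
eef_pos: [0.5807, -0.0814, 0.1584]
force: [-11.5, 1.6, 8.3]
eef_pos: [0.5808, -0.0814, 0.1584]
force: [-16.4, 2.4, 12.8]
```

```bash
python3 -m jog '[[-1,-0.1,0,0,0,0,0],[-1,0,0,0,0,0,0]]'| grep -E 'eef|rot|force';python3 -m jog '[[-1,-0.1,0,0,0,0,0],[-1,0,0,0,0,0,0],[-1,0,0,0,0,0,0]]'| grep -E 'eef|rot|force'
```

```text
eef_pos: [0.581, -0.0814, 0.1584]
tool_rot: [[-0.99, 0.141, -0.009], [0.141, 0.99, 0.001], [0.009, -0.0, -1.0]]
force: [-23.8, 3.1, 16.9]
finger_force: 11.5
eef_pos: [0.5811, -0.0814, 0.1584]
tool_rot: [[-0.99, 0.141, -0.011], [0.141, 0.99, 0.001], [0.011, -0.0, -1.0]]
force: [-28.8, 3.3, 20.6]
finger_force: 14.4
```

The block is seated. A centred push with the fingers shut will let it settle flush if either corner stands off.

```bash
python3 -m jog '[[-1,0.2,0,0,0,0,0],[-1,0.4,0,0,0,0,0],[-1,0.5,0,0,0,0,0],[-1,1,0,0,0,0,0],[1,0,0,0,0,0,0],[1,0,0,0,0,0,0],[1,0,0,0,0,0,0],[1,0,0,0,0,0,0],[1,0,0,0,0,0,0],[1,0,0,0,0,0,0],[1,0,0,0,0,0,0],[1,0,0,0,0,0,0],[1,0,0,0,0,0,0],[1,0,0,0,0,0,0],[1,0,0,0,0,0,0]]'
python3 -m jog '[[1,-0.4,0,0,0,0,0],[1,-0.4,0,0,0,0,0],[1,-0.4,0,0,0,0,0],[1,-0.2,0,0,0,0,0],[1,-0.1,0,0,0,0,0],[1,0,0,0,0,0,0]]'
python3 -m jog '[[1,-0.1,0,0,0,0,0],[1,-0.1,0,0,0,0,0],[1,-0.1,0,0,0,0,0],[1,0,0,0,0,0,0],[1,0,0,0,0,0,0]]'
```

```text
time: 12.1
eef_pos: [0.5645, -0.0789, 0.1588]
tool_rot: [[-0.99, 0.141, 0.0], [0.141, 0.99, 0.0], [-0.0, 0.0, -1.0]]
force: [-0.0, -0.4, 0.2]
grip_width: 0.0241
finger_force: 0.0
time: 12.6
eef_pos: [0.5796, -0.0811, 0.1586]
tool_rot: [[-0.99, 0.141, -0.0], [0.141, 0.99, 0.0], [0.0, -0.0, -1.0]]
force: [-0.6, 0.4, -1.1]
grip_width: 0.0001
finger_force: 0.0
time: 13.02
eef_pos: [0.5807, -0.0812, 0.1586]
tool_rot: [[-0.99, 0.141, -0.005], [0.141, 0.99, 0.001], [0.005, -0.0, -1.0]]
force: [-11.4, 2.1, 8.4]
grip_width: 0.0007
finger_force: 5.8
```

```bash
python3 -m jog '[[1,-0.1,0,0,0,0,0],[1,-0.1,0,0,0,0,0],[1,0,0,0,0,0,0],[1,0,0,0,0,0,0]]'|grep -E 'eef|^force'
python3 -m jog '[[1,0.2,0,0,0,0,0],[1,0.3,0,0,0,0,0],[1,0.5,0,0,0,0,0],[1,2,0,0,0,0,0],[1,2,0,0,0,0,0],[1,0,0,-3,0,0,0],[1,0,0,-4,0,0,0],[1,0,0,-4,0,0,0],[1,2,0,-3,0,0,0],[1,3,0,0,0,0,0],[1,3,0,0,0,0,0],[1,3,0,0,0,0,0],[1,0,0,0,0,0,0],[1,0,0,0,0,0,0]]'
python3 - <<'E'
from h import *
c=optics.capture('side');d=optics.capture('scene')
a=cv2.resize(c['img'][150:300,200:350],None,fx=2.6,fy=2.6);b=cv2.resize(d['img'][170:320,180:330],None,fx=2.6,fy=2.6)
cv2.imwrite('pics/both5.png',np.hstack([a,b])[:,:,::-1])
for q in(c,d): print([(round(r['p'],2),np.round(r['point'],3)) for r in finder.place_of('block',q)+finder.place_of('dish',q)])
E
```

```text
eef_pos: [0.581, -0.0812, 0.1586]
force: [-22.6, 2.9, 18.3]
time: 14.52
eef_pos: [0.4251, -0.059, 0.299]
tool_rot: [[-0.99, 0.141, 0.002], [0.141, 0.99, -0.0], [-0.002, -0.0, -1.0]]
force: [0.4, -0.4, 0.3]
grip_width: 0.0003
finger_force: 0.0
[(0.95, array([ 0.633, -0.086,  0.059])), (0.91, array([ 0.262, -0.226,  0.002])), (0.63, array([ 0.271,  0.237, -0.   ])), (0.59, array([ 0.768, -0.38 ,  0.003])), (0.48, array([ 0.568, -0.41 ,  0.   ])), (0.82, array([0.513, 0.16 , 0.063])), (0.75, array([ 0.65 , -0.062,  0.07 ]))]
[(0.85, array([ 0.769, -0.384,  0.002])), (0.83, array([0.268, 0.233, 0.004])), (0.69, array([ 0.634, -0.088,  0.062])), (0.63, array([ 0.604, -0.074,  0.067])), (0.74, array([0.516, 0.158, 0.061]))]
```

View pics/both5.png

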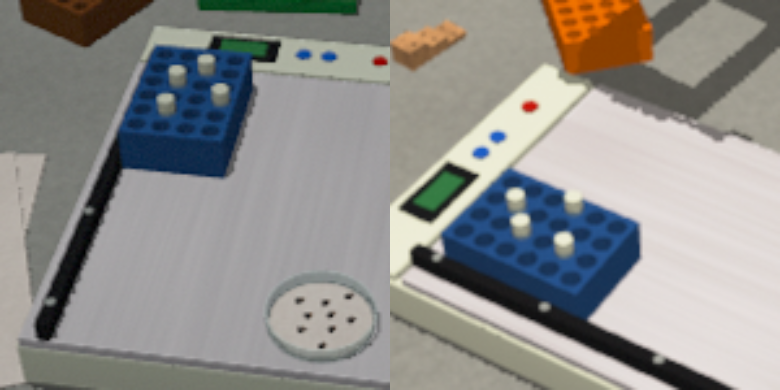

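The block lies along the rail (scene crop, 445,240 to 585,318) with its four vials in place. The measured centre is about 45 mm from the rail face against 46 wanted, and the dish and hand are clear.

```bash
python3 -c "
from station import robot;print(robot.sign_off())"
```

```text
the job is handed in; nothing more can be done
None
```

The blue block's long side lies flush against the rail, as far as the final pictures and push forces show; all four vials are in their wells, the dish did not move, the hand is clear, and the job is handed in at about 15 s.

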